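Level the stage with a wedge

TASK

The hinged top plate of the levelling stage sags onto the rest pads of its base at the front. Take the steel wedge by its grip block and slide it gently, flat on the bench and thin end first, under the middle of the plate's front edge until the plate just lifts off its pads, about 5 mm at the front edge, which brings it level. Finish while still gripping the wedge in that place; never force it against the stage, and leave the white bottle standing on the plate and the other loose things where they are.

Things in the scene. Friction and masses are not known exactly. Their poses are not given: they have to be found in the camera images.
- stage: Levelling stage, 170 mm deep (x), 180 mm wide (y). Origin on the bench under its centre; x points from the open front to the hinge at the back. Base: two grey side rails (24 mm wide, centred 78 mm either side of the middle, 10 mm high, a black rest pad at the front of each) and a back bar; between the rails it is open to the bench, 132 mm wide, 140 mm deep. A 6 mm aluminium top plate lies over it.
- plate (a joint): Tilt of the top plate about its hinge at the back, rad: 0 = front resting on the pads (front edge 5 mm low), 0.031 = level; grows as the front rises. The hinge is 160 mm behind the front edge: the edge rises 1.6 mm per 0.01 rad. It swings freely and drops back by its own weight (3 to 6 N to lift at the front edge).
- plate_lip (a point): Middle of the lower front edge of the top plate, 85 mm in front of the stage's origin. It is 14 mm above the bench at rest and 19 mm when the plate is level. The orientation is the plate's.
- wedge_grip (a point): Centre of the upright grip block of the loose dark steel wedge (0.2 kg), 22.5 mm above its flat underside. Block 34 mm long (x), 28 wide (y), 45 high. x points to the thin end. The 28 mm wide taper falls 1 in 4 from 27 mm high, 15 mm from this point, to 4 mm high at the thin end, 107 mm from it. Flat on the bench it meets the resting plate with its thin end 40 mm past the front edge; level at 60 mm.
- wedge_tip (a point): Middle of the lower edge of the wedge's thin end, 107 mm along x from the centre of the grip block, at the height of the underside.
- packing_block: Plain rectangular dark steel block 120 x 28 x 24 mm, not tapered and without a grip block, lying near the wedge; origin under its centre. Not used. The wedge and this block may lie in each other's places.
- bottle: White plastic bottle with a blue cap, 55 mm across, 106 mm high, 0.14 kg, standing loose on the rear half of the plate; origin at the centre of its foot. It must stay there.
- tray_timer: White bench timer lying on its back, 68 x 62 x 19 mm, a bystander; origin under its centre.
- loose_tape: Roll of tan tape lying flat, 98 mm across, 25 mm high, a bystander; origin under its centre.
Not all that is in view belongs to the job. What is shaped like the bottle but pink or yellow is not meant.

How it is judged:
On the way:
1. the wedge's thin end is under the middle of the plate's front edge while the plate still rests on its pads (x of wedge_tip in the frame of stage above -0.08 m and y of wedge_tip in the frame of stage between -0.035 and 0.035 m and height (world z) of wedge_tip below 0.014 m and value of joint plate below 0.006 rad), for 0.05 s.
At the end, for the whole second after the job is handed in: The robot still grips the wedge, which lies flat (tilt under 0.12 rad, within 6 mm of the bench) and still, within 35 mm of the stage's middle line; the plate rests on it, front edge lifted 2 to 8 mm (joint 0.0125 to 0.05), the robot not touching the stage; the bottle stands on the plate (value of joint plate between 0.0125 and 0.05 rad and contact force between wedge and plate above 0.8 N and contact force between the fingers and wedge above 8 N and contact force between each of the arm, the fingers and stage below 0.5 N and y of wedge_tip in the frame of stage between -0.035 and 0.035 m and angle between wedge_grip's own z axis and vertical below 0.12 rad and height (world z) of wedge_grip below 0.0285 m and linear speed of wedge below 0.01 m/s and angle between bottle's own z axis and vertical below 0.15 rad and z of bottle in the frame of stage above 0.015 m); the arm keeps its last pose, push and grip.
It fails at once if the wedge is pressed against the stage with more than 20 N (contact force between wedge and stage above 20 N).
It fails at once if the plate is lifted more than 15 mm at its front edge (value of joint plate above 0.094 rad).
It fails at once if the bottle is tipped or shifted (angle between bottle's own z axis and vertical above 0.3 rad or distance of bottle from where it was at the start of the episode above 0.025 m).
It fails at once if another loose thing is moved (distance of any of packing_block, tray_timer, loose_tape from where it was at the start of the episode above 0.03 m).
It also fails if it takes over 43 s, if anything falls off the work surface, if the arm or the gripper's body presses on something with over 40 N, if the wrist force passes 120 N, or if a joint passes its speed limit or range.

ROBOT

A 6-joint arm with a two-finger parallel gripper is mounted at the origin on a cart in front of the work surface, level with it; the furniture and walls round the work are solid. World frame = base frame: x ahead of the robot, y to its left, z up, the work surface at z = 0. Lengths are in m, angles in rad, forces in N, time in s.
With the tool pointing down it reaches from about 0.375 to 0.9 m from the base axis. Payload 3.1 kg.
Tool frame: the origin (TCP) lies at the very end of the fingers, on their centre line; the grasp point (between the pads) lies 19 mm behind it; z points along the fingers, y is the direction in which the jaws open and shut (so a half turn about z gives the same grasp; the last joint's range is limited). The gripper opens to 87 mm and grips with 3 to 60 N. Pads are 19 mm wide; open, the fingers measure 117 mm over their backs; the gripper's body (75 mm by 190 mm) begins 51 mm behind the grasp point.
Start: joints at [1.05, 0.527, 1.433, -0, 1.181, -0.178], TCP at [0.21, 0.589, 0.223] pointing down, gripper open.
Joint ranges: [-3.08, 3.08], [-0.75, 2.2], [0.22, 2.44], [-1.43, 4.57], [0, 2.65], [-2.85, 2.85]. Speed limits (rad/s): [2.79, 2.79, 3.14, 3.14, 3.14, 3.14].

INTERFACE

Orientations are given as a unit quaternion [x, y, z, w].
In Python, from rig import sense, read_camera, camera_model, finish_job gives the robot as it stands.
- The arm moves only by the shell command python3 -m crank 'ROWS' [OPENING] [FORCE]. ROWS is JSON, one flat list of numbers, 6 for each row, row after row: the shift along the tool's x, y, z as a fraction of full scale, then the turn, a rotation vector about the tool's x, y, z as a fraction of full scale. In form: [x, y, z, ax, ay, az, x, y, z, ax, ay, az, ...]. A call has 1 to 12 rows; each row shifts and turns the commanded pose from where the row before left it, along the tool's axes as they then stand; what a row does not reach is not made up. Full scale, the value 1, is 30 mm for a shift and 6 degrees for a turn. A row lasts 1/10 s, in which the tool goes at most 50 mm and 8.59 degrees, less where a joint would pass 70% of its speed; a pose out of reach is approached as far as the arm can. A call with a number of a shift or a turn outside -1 to 1 is refused whole. A call with a gripper value outside its range is refused whole. OPENING is the gripper's target within -1 to 1 (fully open at 1, half-way at 0, shut at -1), set as the call begins (- or left out, the last holds). The fingers move at their own pace and stop on an object; FORCE is the grip in N (left out, the last holds). Time passes only in rows, so rows that do not move let the fingers close. It gives the time, the measured TCP pose, the force and the opening at its end, in the units of the state.
- sense(): the state, without advancing time (a new reading comes with each control period).
- read_camera(name): name is "side" or "top"; returns the picture (420x560x3 uint8, red, green, blue); there is no depth.
- camera_model(name): a dict with "vertical_fov" (degrees; the focal length in pixels is half the picture's height over the tangent of half this angle, whatever the lens; pixels are square), "cx", "cy" (the principal point, pixels), "distortion" ([k1, k2, p1, p2, k3] as OpenCV has them; the pictures are not rectified), "position" and "attitude" of the camera in the world. Camera axes: x right, y down, z forward; pixel columns grow to the right and rows downward; lengths in m; the calibration is good to about 2 mm. A picture is of the moment at which its call begins. camera_model takes no time and is no camera call.
- finish_job(): hands the job in, once; it reports no verdict.
The state is a dict: "time_s": time; "q": joint angles; "qvel": joint speeds; "tau": joint torques, N m; "tool_pos": TCP position; "tcp_rot": TCP orientation; "wrist_force": force on the tool from outside, world axes, zero at the start; "torque": the same for the moment, N m; "opening": finger opening in m.
Only numpy, scipy, OpenCV 4.12 (cv2) and the standard library are available. Lean on these libraries where they do the work, as an engineer would, in place of code of your own. Each camera call takes 0.05 s, during which the arm holds its last target. There are 200 camera calls.

## Working session

There is one attempt and no reset: what is moved stays moved. The work goes in short steps, Python scripts to look and compute and a shell command to move; the robot and the scene stay as the last step left them, time stands still between calls to the robot, and variables do not carry over. Pictures are saved under pics/ and viewed, about 8 in all and at most 12, crops included, and the job is handed in when it is done.

```bash
mkdir -p pics; ls
cat > h.py <<'E'
import numpy as np, cv2
from scipy.spatial.transform import Rotation as R
from rig import *
def K(m):
    f=210/np.tan(np.radians(m["vertical_fov"])/2)
    return np.array([[f,0,m["cx"]],[0,f,m["cy"]],[0,0,1.]])
def att(m):
    a=np.array(m["attitude"],float)
    return a if a.shape==(3,3) else R.from_quat(a).as_matrix()
def cast(name,px,z):
    m=camera_model(name);px=np.array(px,float).reshape(-1,1,2)
    u=cv2.undistortPoints(px,K(m),np.array(m["distortion"],float)).reshape(-1,2)
    d=np.c_[u,np.ones(len(u))]@att(m).T;p=np.array(m["position"])
    return p+d*((z-p[2])/d[:,2])[:,None]
def proj(name,P):
    m=camera_model(name);A=att(m);P=(np.array(P,float).reshape(-1,3)-m["position"])@A
    return cv2.projectPoints(P,np.zeros(3),np.zeros(3),K(m),np.array(m["distortion"],float))[0].reshape(-1,2)
def save(name,fn):
    im=read_camera(name);cv2.imwrite("pics/"+fn,im[:,:,::-1]);return im
E
python3 - <<'E'
from h import *
a=save("top","top0.png");b=save("side","side0.png")
print(camera_model("top"),camera_model("side"));print(sense())
E
```

```text
pics
{'vertical_fov': 53.51508390188846, 'cx': 278.12551494275095, 'cy': 210.7949525231974, 'distortion': array([-0.00322991,  0.        ,  0.        ,  0.        ,  0.        ]), 'position': array([ 0.49692642, -0.0368015 ,  1.20119842]), 'attitude': array([-0.70573558,  0.70765344, -0.03085288,  0.0145602 ])} {'vertical_fov': 46.30212704200439, 'cx': 271.44948719423957, 'cy': 206.23059138768858, 'distortion': array([-0.16607296,  0.        ,  0.        ,  0.        ,  0.        ]), 'position': array([-0.07878054, -0.99130189,  0.61592523]), 'attitude': array([ 0.81063039, -0.26219685,  0.15160765, -0.50114499])}
{'time_s': 0.1, 'q': array([ 1.04946852e+00,  5.28380228e-01,  1.43376743e+00,  2.44375110e-05,
        1.18138562e+00, -1.78506179e-01]), 'qvel': array([ 0.00065148, -0.00159962, -0.00202655, -0.0006858 ,  0.00061333,
       -0.00075521]), 'tau': array([-6.36404238e-04, -4.40985131e+01, -1.77150267e+01,  6.34556869e-02,
        5.33849804e-02, -4.31510171e-05]), 'tool_pos': array([0.20973121, 0.58806892, 0.22166731]), 'tcp_rot': array([ 1.70577159e-01,  9.85343844e-01, -9.07638034e-04, -3.43256742e-04]), 'wrist_force': array([ 0.30287193, -0.29547646, -0.14927719]), 'torque': array([0.00403135, 0.07003948, 0.02408235]), 'opening': 0.08745307758233156}
```

View pics/top0.png

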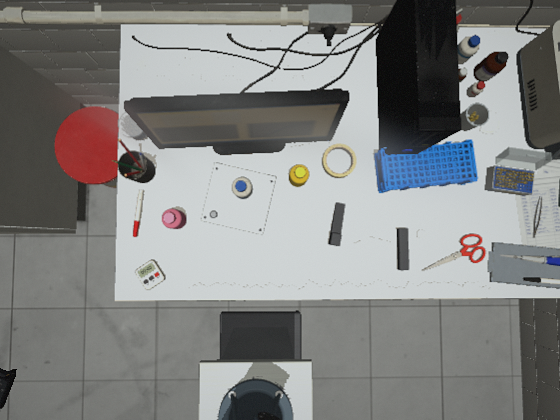

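View pics/side0.png

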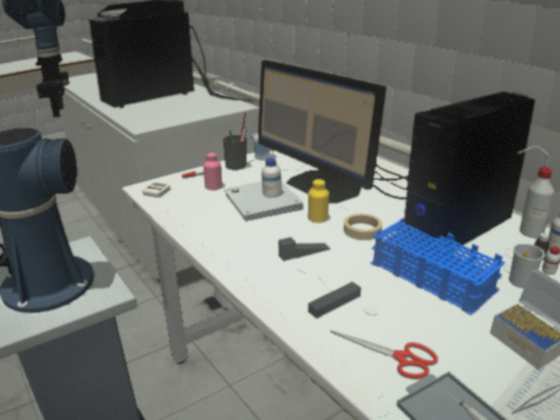

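Top view: the candidates for the wedge are the dark bar at (337,224) with a block at its near end, and the plain dark bar at (403,249), which looks like the packing block. In the side view they are at (300,248) and (335,299). The stage is at (240,198) with the bottle at (242,187). The pink (174,217) and yellow (299,174) bottles are decoys. Next is a close crop to check.

Run:
```python
from h import *
a=cv2.imread("pics/top0.png");b=cv2.imread("pics/side0.png")
A=cv2.resize(a[145:275,190:420],None,fx=3.4,fy=3.4,interpolation=cv2.INTER_CUBIC)[:300*2]
B=cv2.resize(b[150:320,190:380],None,fx=3.4,fy=3.4,interpolation=cv2.INTER_CUBIC)
cv2.imwrite("pics/c1.png",A);cv2.imwrite("pics/c2.png",B[:600])
g=a.max(axis=2)
for n,(x0,y0,x1,y1) in dict(wedge=(322,195,352,252),pack=(390,222,415,275)).items():
    m=np.zeros_like(g);m[y0:y1,x0:x1]=(g[y0:y1,x0:x1]<110)*255
    c=max(cv2.findContours(m,0,2)[0],key=cv2.contourArea)
    print(n,cv2.minAreaRect(c),cv2.boxPoints(cv2.minAreaRect(c)).round(1).tolist())
```

```text
wedge ((336.3099670410156, 223.82998657226562), (11.313708305358887, 42.00214385986328), 8.130102157592773) [[327.70001220703125, 243.8000030517578], [333.70001220703125, 202.1999969482422], [344.8999938964844, 203.8000030517578], [338.8999938964844, 245.39999389648438]]
pack ((402.5, 248.5), (41.0, 11.0), 90.0) [[397.0, 228.0], [408.0, 228.0], [408.0, 269.0], [397.0, 269.0]]
```

View pics/c1.png

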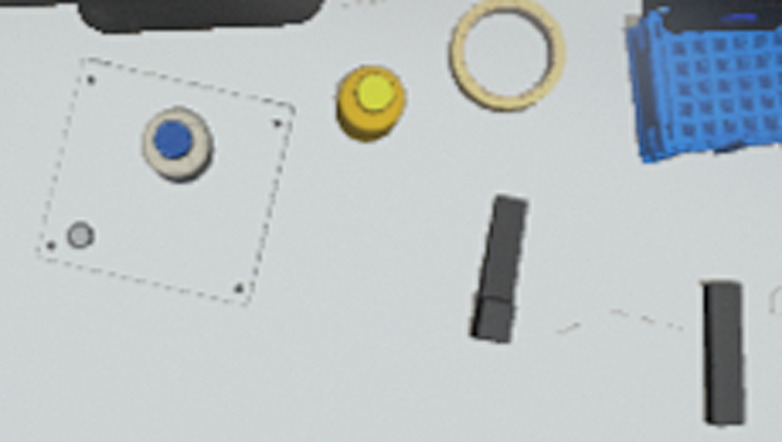

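View pics/c2.png

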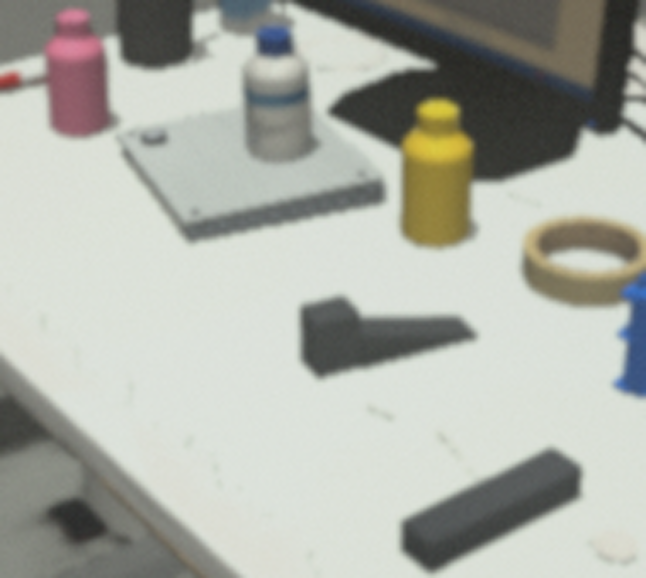

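The crops confirm it. The wedge, with its upright grip block at crop (493,318) and taper pointing up to (512,197), is the object at top-view (337,224). The plain bar is the packing block. The plate corners in the crop are (84,58), (295,105), (249,304) and (38,257). The bottle stands in the far half, so the front faces the robot.

Run:
```python
from h import *
f=lambda p:(np.array(p,float)+.5)/3.4-.5+[190,145]
g=lambda p:(np.array(p,float)+.5)/3.4-.5+[190,150]
bk=cast("top",f([[84,58],[295,105]]),.025);fr=cast("top",f([[249,304],[38,257]]),.020)
P=np.r_[bk,fr];print(P.round(4));print("sides",[round(float(np.linalg.norm(P[i]-P[(i+1)%4])),4) for i in range(4)])
c=P.mean(0);d=bk.mean(0)-fr.mean(0);w=P[1]-P[0]+P[2]-P[3]
print("centre",c,"yaw deg",np.degrees(np.arctan2(d[1],d[0])),np.degrees(np.arctan2(w[0],-w[1])),'front mid',fr.mean(0))
G=cast("top",f([496,319.5]),.045)[0];T=cast("top",f([512,197.5]),.004)[0]
print("top: grip",G,"tip",T,np.linalg.norm((T-G)[:2]),np.degrees(np.arctan2(*(T-G)[[1,0]])))
# side checks: block top corners, front plate corner
print("side blk top",cast("side",g([[303,306],[345,297],[362,314],[320,326]]),.045).round(4))
print("side blk bot near", cast("side",g([[320,377],[302,362]]),0).round(4))
print("side tip", cast("side",g([[460,317],[476,335]]),.004).round(4))
print("side plate FR,BR,FL",cast("side",g([[188,226],[383,180],[120,138]]),.02).round(4))
for n,p,z in [("bottle cap",f([173,140]),.131),("timer",(150,274),.019),("tape",(339,160),.02),("pack",(402.5,248.5),.02),("yellow",f([376,93]),.11),("pink",(174,217),.1)]: print(n,cast("top",p,z)[0].round(3))
```

```text
[[ 0.7127  0.1168  0.025 ]
 [ 0.6731 -0.0595  0.025 ]
 [ 0.507  -0.0208  0.02  ]
 [ 0.5466  0.1545  0.02  ]]
sides [0.1807, 0.1707, 0.1797, 0.1705]
centre [0.60986309 0.04774342 0.0225    ] yaw deg -12.954184501021059 -12.69206235078166 front mid [0.52678319 0.06685397 0.02      ]
top: grip [ 0.49346593 -0.22292126  0.045     ] tip [ 0.59693691 -0.24446907  0.004     ] 0.10569083002026988 -11.763697709276508
side blk top [[ 0.4804 -0.212   0.045 ]
 [ 0.5099 -0.2194  0.045 ]
 [ 0.5055 -0.2439  0.045 ]
 [ 0.4742 -0.2394  0.045 ]]
side blk bot near [[ 0.4789 -0.2328  0.    ]
 [ 0.4801 -0.2105  0.    ]]
side tip [[ 0.6002 -0.2352  0.004 ]
 [ 0.5932 -0.2602  0.004 ]]
side plate FR,BR,FL [[ 0.5047 -0.0291  0.02  ]
 [ 0.6717 -0.0572  0.02  ]
 [ 0.5441  0.1403  0.02  ]]
bottle cap [0.631 0.035 0.131]
timer [0.396 0.295 0.019]
tape [ 0.719 -0.24   0.02 ]
pack [ 0.465 -0.418  0.02 ]
yellow [ 0.67  -0.121  0.11 ]
pink [0.552 0.212 0.1  ]
```

```bash
python3 -m crank '[0,0,0,0,0,-0.66, 0,0,0,0,0,-0.66, -0.53,-0.88,0,0,0,0, -0.53,-0.88,0,0,0,0, -0.53,-0.88,0,0,0,0, -0.53,-0.88,0,0,0,0, -0.53,-0.88,0,0,0,0, -0.53,-0.88,0,0,0,0, -0.53,-0.88,0,0,0,0, -0.53,-0.88,0,0,0,0, -0.53,-0.88,0,0,0,0, -0.53,-0.88,0,0,0,0]' 1 30
python3 -m crank '[-0.53,-0.88,0,0,0,0, -0.53,-0.88,0,0,0,0, -0.53,-0.88,0,0,0,0, -0.53,-0.88,0,0,0,0, -0.53,-0.88,0,0,0,0, -0.53,-0.88,0,0,0,0, -0.53,-0.88,0,0,0,0, -0.53,-0.88,0,0,0,0, -0.53,-0.88,0,0,0,0, -0.53,-0.88,0,0,0,0, -0.53,-0.88,0,0,0,0, -0.53,-0.88,0,0,0,0]'
cat >> h.py <<'E'
def delta(goal,yaw):
    s=sense();M=R.from_quat(s["tcp_rot"]).as_matrix();y=np.degrees(np.arctan2(M[1,0],M[0,0]))
    print("t",s["time_s"],"pos",s["tool_pos"].round(4),"yaw",y.round(2),"tilt",M[:,2].round(4),"F",s["wrist_force"].round(2),"open",round(s["opening"],4))
    print("units xyz",((np.array(goal)-s["tool_pos"])@M/.03).round(3),"az",round(-(((yaw-y)+180)%360-180)/6,3))
E
python3 -c "
from h import *
delta([.493,-.226,.08],168.2)"
```

```text
time_s: 1.3
tool_pos: [0.3121, 0.2966, 0.2224]
tcp_rot: [0.102, 0.995, -0.0, -0.0]
wrist_force: [0.2, 0.0, 0.4]
opening: 0.0872
time_s: 2.5
tool_pos: [0.4346, -0.0523, 0.2224]
tcp_rot: [0.102, 0.995, 0.0, -0.0]
wrist_force: [0.9, 0.1, 0.4]
opening: 0.0868
t 2.5 pos [ 0.4346 -0.0523  0.2224] yaw 168.26 tilt [-5.e-04  3.e-04 -1.e+00] F [0.88 0.11 0.37] open 0.0868
units xyz [-3.088 -5.273  4.742] az 0.01
```

```bash
python3 -m crank '[-0.5,-0.86,0.4,0,0,0, -0.5,-0.86,0.6,0,0,0, -0.5,-0.86,0.8,0,0,0, -0.5,-0.86,0.9,0,0,0, -0.5,-0.86,1,0,0,0, -0.5,-0.86,1,0,0,0, 0,0,0,0,0,0, 0,0,0,0,0,0]'
python3 - <<'E'
from h import *
delta([.493,-.226,.008],168.2)
a=save("top","top1.png");b=save("side","side1.png")
A=cv2.resize(a[180:270,300:400],None,fx=4,fy=4,interpolation=2);B=cv2.resize(b[190:290,240:340],None,fx=4,fy=4,interpolation=2)
cv2.imwrite("pics/c3.png",np.hstack([A,B[:360]])[:,:,::-1])
E
```

```text
time_s: 3.3
tool_pos: [0.4903, -0.2207, 0.0804]
tcp_rot: [0.103, 0.995, 0.001, -0.001]
wrist_force: [-0.4, 0.8, 1.0]
opening: 0.0868
t 3.3 pos [ 0.4903 -0.2207  0.0804] yaw 168.2 tilt [-0.0027  0.0022 -1.    ] F [-0.39  0.83  0.99] open 0.0868
units xyz [-0.13  -0.157  2.412] az 0.001
```

View pics/c3.png

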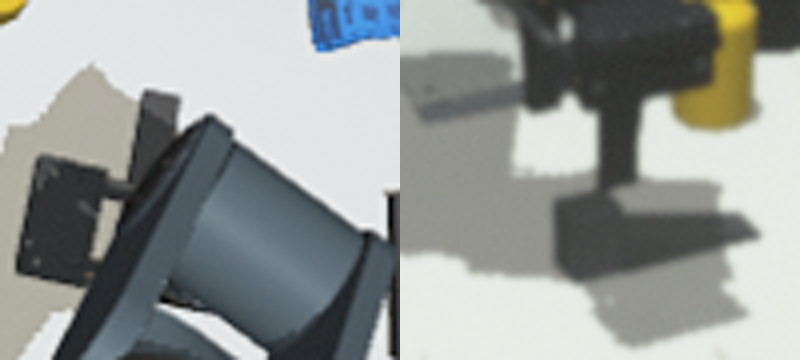

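The open fingers straddle the grip block: one is at about (618,170) in the right-hand crop, over the block at (580,235). I'll descend and grip.

```bash
python3 -m crank '[-0.13,-0.16,0.6,0,0,0, 0,0,0.6,0,0,0, 0,0,0.6,0,0,0, 0,0,0.5,0,0,0, 0,0,0,0,0,0, 0,0,0,0,0,0]'
python3 -m crank '[0,0,0,0,0,0, 0,0,0,0,0,0, 0,0,0,0,0,0, 0,0,0,0,0,0, 0,0,0,0,0,0, 0,0,0,0,0,0, 0,0,0,0,0,0, 0,0,0,0,0,0]' -1 35
python3 -c "
from h import *
delta([.493,-.226,.008],167.2)"
```

```text
time_s: 4.0
tool_pos: [0.4944, -0.2259, 0.0138]
tcp_rot: [0.102, 0.995, -0.0, 0.001]
wrist_force: [0.0, 0.7, 1.5]
opening: 0.0869
time_s: 4.8
tool_pos: [0.4939, -0.2263, 0.0125]
tcp_rot: [0.102, 0.995, 0.0, -0.0]
wrist_force: [-0.3, 1.1, 0.4]
opening: 0.0309
t 4.8 pos [ 0.4939 -0.2263  0.0125] yaw 168.27 tilt [-4.e-04  5.e-04 -1.e+00] F [-0.34  1.14  0.41] open 0.0309
units xyz [0.032 0.003 0.148] az 0.178
```

```bash
python3 -m crank '[0,0,0,0,0,0, 0,0,0,0,0,0, 0,0,0,0,0,0, 0,0,-0.3,0,0,0.17, 0,0,-0.5,0,0,0, 0,0,-0.5,0,0,0, 0,0,0,0,0,0, 0,0,0,0,0,0]'
python3 - <<'E'
from h import *
u=np.array([.9751,-.2215]);n=np.array([.2215,.9751]);lip=np.array([.527,.0665])
delta([*(lip-.115*u-.22*n),.05],167.2)
delta([*(lip-.115*u),.05],167.2)
E
```

```text
time_s: 5.6
tool_pos: [0.4943, -0.2267, 0.0519]
tcp_rot: [0.111, 0.994, -0.0, 0.0]
wrist_force: [-0.3, -0.5, -2.1]
opening: 0.028
t 5.6 pos [ 0.4943 -0.2267  0.0519] yaw 167.24 tilt [ 8.e-04 -7.e-04 -1.e+00] F [-0.27 -0.45 -2.14] open 0.028
units xyz [4.933 2.444 0.057] az 0.007
t 5.6 pos [ 0.4943 -0.2267  0.0519] yaw 167.24 tilt [ 8.e-04 -7.e-04 -1.e+00] F [-0.27 -0.45 -2.14] open 0.028
units xyz [4.928 9.777 0.053] az 0.007
```

```bash
python3 -m crank '[0.4,0,0,0,0,0, 0.75,0,0,0,0,0, 0.75,0,0,0,0,0, 0.75,0,0,0,0,0, 0.75,0.2,0,0,0,0, 0.75,0.4,0,0,0,0, 0.5,0.6,0,0,0,0, 0.28,0.6,0,0,0,0, 0,0.6,0,0,0,0, 0,0.7,0,0,0,0]'
python3 -m crank '[0,0.7,0,0,0,0, 0,0.7,0,0,0,0, 0,0.7,0,0,0,0, 0,0.7,0,0,0,0, 0,0.7,0,0,0,0, 0,0.7,0,0,0,0, 0,0.7,0,0,0,0, 0,0.7,0,0,0,0, 0,0.6,0,0,0,0, 0,0.4,0,0,0,0, 0,0,0,0,0,0, 0,0,0,0,0,0]'
python3 - <<'E'
from h import *
u=np.array([.9751,-.2215]);lip=np.array([.527,.0665])
delta([*(lip-.135*u),.0125],167.2)
a=save("top","top2.png");b=save("side","side2.png")
A=cv2.resize(a[140:290,190:290],None,fx=4,fy=4,interpolation=2);B=cv2.resize(b[150:300,180:290],None,fx=4,fy=4,interpolation=2)
cv2.imwrite("pics/c4.png",np.hstack([A,B])[:,:,::-1])
E
```

```text
time_s: 6.6
tool_pos: [0.3689, -0.1022, 0.0512]
tcp_rot: [0.112, 0.994, 0.0, -0.001]
wrist_force: [0.5, 0.6, -2.4]
opening: 0.0279
time_s: 7.8
tool_pos: [0.4133, 0.0898, 0.0513]
tcp_rot: [0.111, 0.994, -0.0, -0.001]
wrist_force: [-0.7, -0.0, -1.8]
opening: 0.0273
t 7.8 pos [0.4133 0.0898 0.0513] yaw 167.29 tilt [-1.1e-03 -1.0e-04 -1.0e+00] F [-0.7  -0.   -1.77] open 0.0273
units xyz [0.631 0.084 1.296] az 0.015
```

View pics/c4.png

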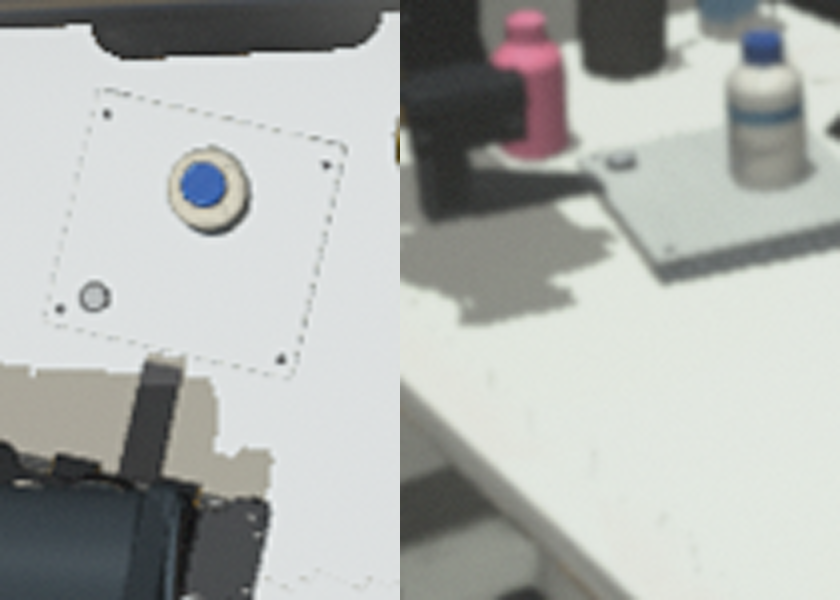

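The tip is in front of the middle of the plate's front edge and aligned with it: tip at crop (165,360), front edge from (45,322) to (295,377). Now I'll back off and lower the wedge flat.

```bash
python3 -m crank '[0.31,0.04,0,0,0,0, 0.32,0.04,0,0,0,0, 0,0,0.4,0,0,0, 0,0,0.4,0,0,0, 0,0,0.3,0,0,0, 0,0,0.17,0,0,0, 0,0,0,0,0,0, 0,0,0,0,0,0]'
python3 -c "
from h import *
u=np.array([.9751,-.2215]);lip=np.array([.527,.0665])
delta([*(lip-.067*u),.0125],167.2)"
```

```text
time_s: 8.7
tool_pos: [0.3959, 0.0965, 0.0135]
tcp_rot: [0.111, 0.994, -0.0, -0.0]
wrist_force: [0.1, 0.3, -1.3]
opening: 0.0277
t 8.7 pos [0.3959 0.0965 0.0135] yaw 167.26 tilt [-3.e-04  0.e+00 -1.e+00] F [ 0.1   0.35 -1.33] open 0.0277
units xyz [-2.249 -0.009  0.033] az 0.009
```

```bash
python3 -m crank '[0,0,0.04,0,0,0, -0.15,0,0,0,0,0, -0.25,0,0,0,0,0, -0.25,0,0,0,0,0, -0.25,0,0,0,0,0, -0.25,0,0,0,0,0, -0.25,0,0,0,0,0, -0.2,0,0,0,0,0, -0.1,0,0,0,0,0, 0,0,0,0,0,0, 0,0,0,0,0,0]'
python3 - <<'E'
from h import *
u=np.array([.9751,-.2215]);lip=np.array([.527,.0665])
delta([*(lip-.047*u),.0125],167.2)
E
```

```text
time_s: 9.8
tool_pos: [0.4457, 0.0851, 0.0124]
tcp_rot: [0.111, 0.994, -0.0, -0.0]
wrist_force: [-3.7, 0.2, 5.3]
opening: 0.0278
t 9.8 pos [0.4457 0.0851 0.0124] yaw 167.26 tilt [-5.e-04 -1.e-04 -1.e+00] F [-3.66  0.22  5.29] open 0.0278
units xyz [-1.214 -0.007 -0.003] az 0.011
```

The wedge is riding with about 7 N on the bench. I'll ease it up a touch and continue in small steps.

```bash
python3 -m crank '[0,0,-0.02,0,0,0, -0.1,0,0,0,0,0, -0.1,0,0,0,0,0, -0.1,0,0,0,0,0, -0.1,0,0,0,0,0, 0,0,0,0,0,0]'
python3 -m crank '[-0.07,0,0,0,0,0, -0.07,0,0,0,0,0, -0.07,0,0,0,0,0, 0,0,0,0,0,0]'
python3 -m crank '[-0.07,0,0,0,0,0, -0.07,0,0,0,0,0, -0.07,0,0,0,0,0, 0,0,0,0,0,0]'
python3 - <<'E'
from h import *
u=np.array([.9751,-.2215]);lip=np.array([.527,.0665])
delta([*(lip-.047*u),.0125],167.2)
E
```

```text
time_s: 10.4
tool_pos: [0.4586, 0.0824, 0.0128]
tcp_rot: [0.111, 0.994, 0.0, 0.001]
wrist_force: [-0.8, -0.7, -1.9]
opening: 0.0274
time_s: 10.8
tool_pos: [0.4627, 0.0813, 0.0127]
tcp_rot: [0.111, 0.994, -0.0, -0.001]
wrist_force: [-1.1, 0.6, -1.4]
opening: 0.0279
time_s: 11.2
tool_pos: [0.4632, 0.0809, 0.0125]
tcp_rot: [0.111, 0.994, -0.0, -0.007]
wrist_force: [-9.1, 3.2, 2.1]
opening: 0.0277
t 11.2 pos [0.4632 0.0809 0.0125] yaw 167.3 tilt [-0.0131  0.0013 -0.9999] F [-9.06  3.25  2.07] open 0.0277
units xyz [-0.612  0.003 -0.008] az 0.016
```

```bash
python3 -m crank '[0,0,0,0,0,0, 0,0,0,0,0,0]'
python3 -c "
from h import *
delta([.4812,.0769,.0125],167.2)"
python3 -m crank '[-0.04,0,0,0,0,0, 0,0,0,0,0,0]'
python3 - <<'E'
from h import *
delta([.4812,.0769,.0125],167.2)
a=save("top","top3.png");b=save("side","side3.png")
A=cv2.resize(a[140:290,190:290],None,fx=4,fy=4,interpolation=2);B=cv2.resize(b[170:260,200:310],None,fx=4,fy=4,interpolation=2)
B=np.vstack([B,np.zeros((240,440,3),np.uint8)])
cv2.imwrite("pics/c5.png",np.hstack([A,B])[:,:,::-1])
E
```

```text
time_s: 11.4
tool_pos: [0.4632, 0.0809, 0.0125]
tcp_rot: [0.111, 0.994, -0.0, -0.006]
wrist_force: [-8.8, 3.6, 3.2]
opening: 0.0279
t 11.4 pos [0.4632 0.0809 0.0125] yaw 167.31 tilt [-0.0128  0.0012 -0.9999] F [-8.82  3.61  3.16] open 0.0279
units xyz [-0.613  0.003 -0.008] az 0.018
time_s: 11.6
tool_pos: [0.4633, 0.0808, 0.0125]
tcp_rot: [0.11, 0.994, -0.0, -0.008]
wrist_force: [-11.1, 4.1, 4.7]
opening: 0.0281
t 11.6 pos [0.4633 0.0808 0.0125] yaw 167.32 tilt [-0.0151  0.0015 -0.9999] F [-11.09   4.08   4.71] open 0.0281
units xyz [-0.612  0.003 -0.009] az 0.02
```

View pics/c5.png

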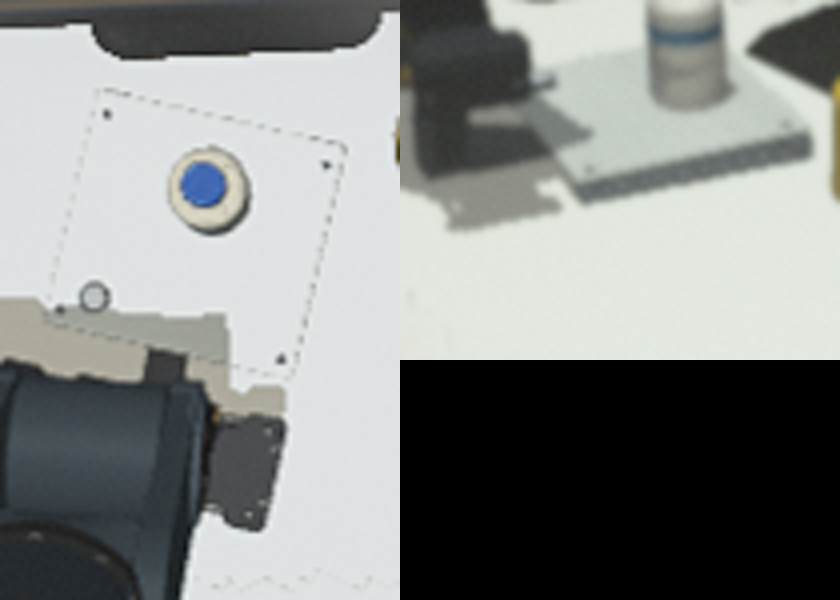

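The picture shows the wedge entering under the middle of the edge, with the bottle and plate unmoved. Push is 12 N with no advance. The nose is pitched down 0.015 rad, so bench friction is taking the push. I'll back off slightly, unload the bench and level the pitch.

```bash
python3 -m crank '[0.12,0,0,0,0,0, 0,0,-0.03,0,0,0, 0,0,0,0,0,0]'
python3 -c "
from h import *
delta([.4812,.0769,.0125],167.2)"
python3 -m crank '[-0.06,0,0,0,-0.05,0, 0,0,0,0,0,0]'
python3 -c "
from h import *
delta([.4812,.0769,.0125],167.2)"
```

```text
time_s: 12.0
tool_pos: [0.4635, 0.081, 0.0133]
tcp_rot: [0.111, 0.994, -0.0, -0.004]
wrist_force: [-6.1, 2.2, -2.2]
opening: 0.0277
t 12.0 pos [0.4635 0.081  0.0133] yaw 167.29 tilt [-8.1e-03  7.0e-04 -1.0e+00] F [-6.13  2.16 -2.21] open 0.0277
units xyz [-0.606 -0.003  0.021] az 0.014
time_s: 12.2
tool_pos: [0.4637, 0.0808, 0.013]
tcp_rot: [0.111, 0.994, -0.0, -0.003]
wrist_force: [-8.2, 2.5, -1.9]
opening: 0.028
t 12.2 pos [0.4637 0.0808 0.013 ] yaw 167.3 tilt [-6.3e-03 -1.0e-04 -1.0e+00] F [-8.22  2.46 -1.9 ] open 0.028
units xyz [-0.599  0.001  0.013] az 0.016
```

```bash
python3 -m crank '[0,0,0,0,-0.12,0, 0,0,-0.03,0,0,0, 0,0,0,0,0,0]'
python3 -c "
from h import *
delta([.4812,.0769,.0125],167.2)"
python3 -m crank '[-0.06,0,0,0,0,0, 0,0,0,0,0,0]'
python3 -c "
from h import *
delta([.4812,.0769,.0125],167.2);print(sense()['torque'])"
```

```text
time_s: 12.5
tool_pos: [0.4646, 0.0808, 0.0137]
tcp_rot: [0.111, 0.994, -0.001, 0.004]
wrist_force: [-5.3, 3.2, -5.1]
opening: 0.0278
t 12.5 pos [0.4646 0.0808 0.0137] yaw 167.3 tilt [ 0.0074 -0.003  -1.    ] F [-5.3   3.25 -5.11] open 0.0278
units xyz [-0.569 -0.003  0.045] az 0.016
time_s: 12.7
tool_pos: [0.4656, 0.0803, 0.0136]
tcp_rot: [0.111, 0.994, -0.001, 0.003]
wrist_force: [-5.4, 3.3, -4.4]
opening: 0.028
t 12.7 pos [0.4656 0.0803 0.0136] yaw 167.28 tilt [ 0.0056 -0.0029 -1.    ] F [-5.43  3.35 -4.4 ] open 0.028
units xyz [-0.533  0.004  0.039] az 0.014
[0.51807497 1.33025572 0.07710654]
```

It slides now at about 6 N. I'll continue gently.

```bash
for i in 1; do python3 -m crank '[-0.04,0,0,0,0,0, -0.04,0,0,0,0,0, -0.04,0,0,0,0,0, 0,0,0,0,0,0]'; done
python3 -m crank '[-0.04,0,0,0,0,0, -0.04,0,0,0,0,0, -0.04,0,0,0,0,0, 0,0,0,0,0,0]'
python3 -c "
from h import *
delta([.4812,.0769,.0125],167.2)"
```

```text
time_s: 13.1
tool_pos: [0.4686, 0.0794, 0.0136]
tcp_rot: [0.111, 0.994, -0.001, 0.002]
wrist_force: [-6.8, 1.4, -4.8]
opening: 0.0276
time_s: 13.5
tool_pos: [0.4723, 0.0786, 0.0136]
tcp_rot: [0.111, 0.994, -0.001, 0.003]
wrist_force: [-6.8, 2.1, -4.9]
opening: 0.028
t 13.5 pos [0.4723 0.0786 0.0136] yaw 167.26 tilt [ 0.0051 -0.003  -1.    ] F [-6.81  2.07 -4.85] open 0.028
units xyz [-0.3    0.011  0.038] az 0.01
```

```bash
python3 -m crank '[-0.04,0,0,0,0,0, -0.04,0,0,0,0,0, -0.04,0,0,0,0,0, 0,0,0,0,0,0]'
python3 -m crank '[-0.04,0,0,0,0,0, -0.04,0,0,0,0,0, -0.04,0,0,0,0,0, -0.02,0,0,0,0,0, 0,0,0,0,0,0, 0,0,0,0,0,0]'
python3 - <<'E'
from h import *
delta([.4812,.0769,.0125],167.2)
a=save("top","top4.png");b=save("side","side4.png")
B0=cv2.imread("pics/side0.png")[:,:,::-1]
f=lambda b:cv2.resize(b[165:235,215:310],None,fx=4.2,fy=4.2,interpolation=2)
A=cv2.resize(a[140:290,190:290],None,fx=3.9,fy=3.9,interpolation=2)
B=np.vstack([f(B0),f(b)]);h=min(len(A),len(B))
cv2.imwrite("pics/c6.png",np.hstack([A[:h],B[:h]])[:,:,::-1])
E
```

```text
time_s: 13.9
tool_pos: [0.4761, 0.0777, 0.0136]
tcp_rot: [0.111, 0.994, -0.001, 0.003]
wrist_force: [-5.5, 0.6, -6.3]
opening: 0.0277
time_s: 14.5
tool_pos: [0.4805, 0.0768, 0.0136]
tcp_rot: [0.111, 0.994, -0.001, 0.003]
wrist_force: [-6.5, 0.8, -7.7]
opening: 0.0275
t 14.5 pos [0.4805 0.0768 0.0136] yaw 167.26 tilt [ 0.0062 -0.003  -1.    ] F [-6.51  0.85 -7.73] open 0.0275
units xyz [-0.022  0.009  0.038] az 0.01
```

View pics/c6.png

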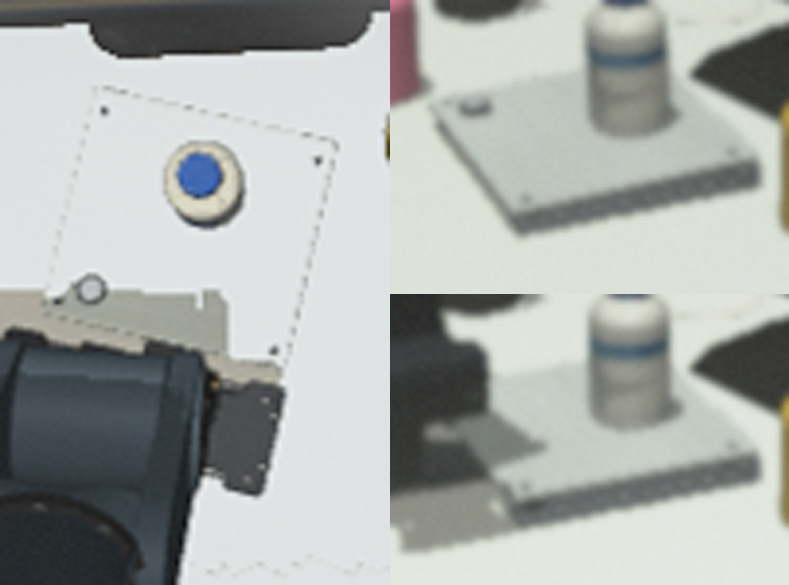

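The plate's front corner and screw have risen in the lower side crop: the screw went from y 197 to 191, about 4 mm, and a dark gap has opened at the corner. The bottle is unmoved. I'll check the lift numerically and hold for stillness.

```bash
python3 -m crank '[0,0,0,0,0,0, 0,0,0,0,0,0, 0,0,0,0,0,0, 0,0,0,0,0,0, 0,0,0,0,0,0]'
python3 - <<'E'
from h import *
delta([.4812,.0769,.0125],167.2)
b=read_camera("side");cv2.imwrite("pics/side5.png",b[:,:,::-1]);a=read_camera("top")
b0=cv2.imread("pics/side0.png",0);b1=cv2.imread("pics/side5.png",0)
def sh(n,p,r=6,s=5):
    x,y=p;t=cv2.resize(b0[y-r:y+r,x-r:x+r],None,fx=8,fy=8,interpolation=2);w=cv2.resize(b1[y-r-s:y+r+s,x-r-s:x+r+s],None,fx=8,fy=8,interpolation=2)
    m=cv2.matchTemplate(w,t,5);_,v,_,l=cv2.minMaxLoc(m);print(n,(np.array(l)/8-s),round(v,3))
sh("front screw",(247,199+12));sh("front screw2",(340-0-0,212)) if 0 else None
sh("rear screw",(296,201));sh("bottle band",(278,178),9)
p=proj("side",[[.515,-.015,.020],[.515,-.015,.025]]);print("pred 5mm",p[1]-p[0],p[0])
c=lambda im:cv2.moments(((im[170:200,228:258,2].astype(int)-im[170:200,228:258,0]>60)*255).astype(np.uint8),True)
for im in (cv2.imread("pics/top0.png")[:,:,::-1],a): m=c(im);print("cap px",m["m10"]/m["m00"]+228,m["m01"]/m["m00"]+170)
E
```

```text
time_s: 15.1
tool_pos: [0.4805, 0.0768, 0.0136]
tcp_rot: [0.111, 0.994, -0.001, 0.003]
wrist_force: [-5.7, 0.7, -6.9]
opening: 0.0277
t 15.1 pos [0.4805 0.0768 0.0136] yaw 167.26 tilt [ 0.0062 -0.003  -1.    ] F [-5.66  0.72 -6.94] open 0.0277
units xyz [-0.022  0.009  0.037] az 0.01
front screw [ 1.    -0.875] 0.932
rear screw [-0.25  -0.125] 0.998
bottle band [ 0.375 -0.5  ] 0.992
pred 5mm [-0.07864831 -1.6923987 ] [245.35900418 212.98259332]
cap px 240.3764705882353 185.6235294117647
cap px 240.5 184.5
```

```bash
python3 -c "
from rig import *
print(finish_job())"
```

```text
the job is handed in; nothing more can be done
None
```

I gripped the wedge by its block and carried it round to the front of the stage. I then set it down, slid it thin end first under the middle of the front edge, and handed the job in at about 15 s, still gripping it. No verdict is reported on hand-in.

**One problem on the way:** the wedge stuck at first contact with a push of about 12 N, because bench friction was taking the load. I backed off, lifted it about 1 mm and levelled its pitch. After that it slid at 6–7 N.

**Last checks:**
- **Wedge position:** by measured pose, the tip is about 59 mm past the edge and aligned with the stage within 0.1°. It is not fully flat on the bench: the grip end is about 1 mm up and the tilt is about 0.007 rad, both inside the limits. The wrist carries about 5 N of the plate's load.
- **Plate lift:** the geometry gives roughly 4.5–6 mm, and a 1.1 px shift of the bottle cap in the top view fits a nearly level plate. The picture match on the front screw disagreed, reading only 0.9 px where 5 mm would be 1.7 px. That match was poor because the arm's shadow fell there.
- **Bottle and loose things:** the bottle still stands in its place. I did not re-measure the packing block, timer or tape, but the arm never went near them.

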